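# Press in the backing pins of a picture frame, crosswise

## Task

The picture frame lies face down; fix its backing board by gently pressing the four round black-headed pins fully home with a fingertip, one after another, crosswise: seen from above with the brass hanger's edge as the top, press the top-left pin first, then bottom-right, then top-right, then bottom-left. Only press: do not pull a pin up, lift the frame or shove it along the mat, and leave the tape roll, the knife and the glue bottle alone.

Things in the scene. Friction and masses are not known exactly. Their poses are not given: they have to be found in the camera images.
- frame: loose picture frame, face down on a cutting mat (mat top z = 0.003), turned any way. 220 x 170 mm, 0.5 to 1 kg; dark blue rails 24 wide, 18 high; brown backing board 16 above the underside. Origin: centre of underside. x: along the long side to the top edge, whose rail carries a brass hanger (64 long, 2.5 proud); y: left, seen from above with the hanger away from you; z up
- pin_tl (a joint): top-left pin (seen from above, hanger's edge as the top): how far it is pushed in, m, positive down. Starts at 0 to 0.002; 0.010 is fully home, its flange on the board, a firm stop. Slides against about 2 N of friction (rather more if pushed fast) and stays where it is left; it can also be pulled up, to -0.006. The give of its head is not counted
- pin_tl_top (a point): centre of the top of the top-left pin's head, at 68 mm along the frame's x, 44 mm along its y; moves with the head. Head: black rubber disc 20 mm across, 6 thick, sprung: gives 1 mm per 3 N, up to 4 mm, and springs back. Its top, unloaded, is 38 mm above the frame's underside at joint value 0, 28 mm at 0.010 (10 above the rails). The four pins look alike
- pin_br (a joint): bottom-right pin (seen from above, hanger's edge as the top): how far it is pushed in, m, positive down. Starts at 0 to 0.002; 0.010 is fully home, its flange on the board, a firm stop. Slides against about 2 N of friction (rather more if pushed fast) and stays where it is left; it can also be pulled up, to -0.006. The give of its head is not counted
- pin_br_top (a point): centre of the top of the bottom-right pin's head, at -68 mm along the frame's x, -44 mm along its y; moves with the head. Head: black rubber disc 20 mm across, 6 thick, sprung: gives 1 mm per 3 N, up to 4 mm, and springs back. Its top, unloaded, is 38 mm above the frame's underside at joint value 0, 28 mm at 0.010 (10 above the rails). The four pins look alike
- pin_tr (a joint): top-right pin (seen from above, hanger's edge as the top): how far it is pushed in, m, positive down. Starts at 0 to 0.002; 0.010 is fully home, its flange on the board, a firm stop. Slides against about 2 N of friction (rather more if pushed fast) and stays where it is left; it can also be pulled up, to -0.006. The give of its head is not counted
- pin_tr_top (a point): centre of the top of the top-right pin's head, at 68 mm along the frame's x, -44 mm along its y; moves with the head. Head: black rubber disc 20 mm across, 6 thick, sprung: gives 1 mm per 3 N, up to 4 mm, and springs back. Its top, unloaded, is 38 mm above the frame's underside at joint value 0, 28 mm at 0.010 (10 above the rails). The four pins look alike
- pin_bl (a joint): bottom-left pin (seen from above, hanger's edge as the top): how far it is pushed in, m, positive down. Starts at 0 to 0.002; 0.010 is fully home, its flange on the board, a firm stop. Slides against about 2 N of friction (rather more if pushed fast) and stays where it is left; it can also be pulled up, to -0.006. The give of its head is not counted
- pin_bl_top (a point): centre of the top of the bottom-left pin's head, at -68 mm along the frame's x, 44 mm along its y; moves with the head. Head: black rubber disc 20 mm across, 6 thick, sprung: gives 1 mm per 3 N, up to 4 mm, and springs back. Its top, unloaded, is 38 mm above the frame's underside at joint value 0, 28 mm at 0.010 (10 above the rails). The four pins look alike
- tape_roll: roll of yellow tape lying flat, 100 mm across, 24 mm high, loose; origin: centre of its underside. Not to be disturbed.
- knife: black closed utility knife lying on the mat, about 160 x 22 x 18 mm, loose; origin: underside, near the middle; its x axis points along it. Not to be disturbed.
- glue_bottle: white glue bottle standing upright, 44 mm in diameter, 110 mm high, loose; origin: centre of its underside. Not to be disturbed.

How it is judged:
By the outcome, as a careful person would: the job done as asked, in the order asked, and still so for the second after the job is handed in, with the robot touching nothing.
It also fails if it takes over 51 s, if anything falls off the work surface, if the arm or the gripper's body presses on something with over 40 N, if the wrist force passes 120 N, or if a joint passes its speed limit or range.

## Robot

A 7-joint arm with a two-finger parallel gripper is mounted at the origin on the work surface. World frame = base frame: x ahead of the robot, y to its left, z up, the work surface at z = 0. Lengths are in m, angles in degrees, forces in N, time in s.
With the tool pointing down it reaches from about 0.4 to 0.9 m from the base axis. Payload 5.6 kg.
Tool frame: the origin (TCP) lies on the centre line of the jaws, within the pads' length; the fingertips stand 19 mm ahead of it and the grasp point (between the pads) is the TCP (env.tip_extent is the distance from the TCP to the fingertips, in m); y points along the fingers, x is the direction in which the jaws open and shut, and the axes are right-handed (so a half turn about y gives the same grasp; the last joint's range is limited). The gripper opens to 92 mm and grips with 3 to 60 N. Pads are 20 mm wide; open, the fingers measure 128 mm over their backs; the gripper's body (75 mm by 189 mm) begins 69 mm behind the grasp point.
Start: joints at [-67.724, 26.786, -0.665, 91.828, 0.344, 61.387, -3.226], TCP at [0.272, 0.59, 0.234] pointing down, gripper open.
Joint ranges: [-144.91, 144.91], [-17.63, 115.5], [-89.93, 88.59], [15.96, 139.68], [-74.01, 254.01], [8.47, 105.57], [-167.45, 167.45]. Speed limits (degrees/s): [147.25, 147.25, 180, 180, 180, 180, 180].

## Interface

Orientations are given as [roll, pitch, yaw] about the fixed x, y, z axes, in that order (R = Rz(yaw) Ry(pitch) Rx(roll)).
In Python, from workcell import env, vision, workorder gives the robot as it stands.
- The arm moves only by the shell command python3 -m jog 'ROWS' [FORCE]. ROWS is JSON, a list of rows, each an object with "xyz": the shift along the tool's x, y, z in cm, a list of three; "twist": the turn about the tool's y in rad; "claw": the opening, from 0 (shut) to 1 (fully open). A call has 1 to 12 rows; each row shifts and turns the pose as measured when the row begins, along the tool's axes as they then stand; what a row does not reach is not made up. A row lasts 1/8 s, in which the tool goes at most 62.5 mm and 10.7 degrees, less where a joint would pass 70% of its speed; a pose out of reach is approached as far as the arm can. A call is refused whole if a number of a shift passes 6.25 or a number of a turn 0.188, either way. A call with a gripper value outside its range is refused whole. The fingers move at their own pace and stop on an object; FORCE is the grip in N (left out, the last holds). Time passes only in rows, so rows that do not move let the fingers close. It gives the time, the measured TCP pose, the force and the opening at its end, in the units of the state.
- env.read_state(): the state, without advancing time (a new reading comes with each control period).
- vision.camera(name): name is "side" or "top"; returns (picture, depth): 480x640x3 uint8, red, green, blue; 480x640 float32, m along the optical axis (not along the pixel's ray), 0 where there is no reading.
- vision.camera_model(name): a dict with "K" (3x3 intrinsics, pixels), "R" (3x3) and "t" (3): a world point X has camera coordinates R X + t. Camera axes: x right, y down, z forward; pixel columns grow to the right and rows downward; lengths in m; the calibration is good to about 2 mm. A picture is of the moment at which its call begins. camera_model takes no time and is no camera call.
- workorder.hand_in(): hands the job in, once; it reports no verdict.
The state is a dict: "time_s": time; "qpos": joint angles; "joint_vel": joint speeds; "effort": joint torques, N m; "tool_pos": TCP position; "tcp_rot": TCP orientation; "contact_force": force on the tool from outside, world axes, zero at the start; "torque": the same for the moment, N m; "gripper_width": finger opening in m.
Only numpy, scipy, OpenCV 4.12 (cv2) and the standard library are available. Lean on these libraries where they do the work, as an engineer would, in place of code of your own. Each camera call takes 0.05 s, during which the arm holds its last target. There are 200 camera calls.

## Working session

There is one attempt and no reset: what is moved stays moved. The work goes in short steps, Python scripts to look and compute and a shell command to move; the robot and the scene stay as the last step left them, time stands still between calls to the robot, and variables do not carry over. Pictures are saved under pics/ and viewed, about 8 in all and at most 12, crops included, and the job is handed in when it is done.

```bash
mkdir -p pics; ls; python3 - <<'E'
from workcell import env, vision
import cv2,numpy as np
print(env.read_state(), env.tip_extent)
for n in("top","side"):
    p,d=vision.camera(n); cv2.imwrite(f"pics/{n}0.png",p[:,:,::-1]); np.savez(f"pics/{n}0.npz",p=p,d=d)
    m=vision.camera_model(n); print(n,m)
E
```

```text
pics
{'time_s': 0.0, 'qpos': array([-67.72300417,  26.83698229,  -0.66468639,  91.88109615,
         0.34589616,  61.38524726,  -3.22459565]), 'joint_vel': array([ 0.02436771,  0.01600956,  0.05750073,  0.12411123, -0.02491184,
       -0.00523244,  0.13441119]), 'effort': array([-3.50765322e-04, -5.20567918e+01, -1.27870281e-02, -2.43746996e+01,
       -5.67621575e-02,  1.70485728e-02,  1.48602985e-04]), 'tool_pos': array([0.27187564, 0.589806  , 0.23262793]), 'tcp_rot': array([-90.00898003,   0.10099694,  65.2576934 ]), 'contact_force': array([0.75176302, 0.0784404 , 0.10397301]), 'torque': array([-0.04170855, -0.02572482, -0.00216075]), 'gripper_width': 0.09183929850718447} 0.019
top {'K': array([[504.20062373,   0.        , 321.08764726],
       [  0.        , 504.20062373, 245.07165644],
       [  0.        ,   0.        ,   1.        ]]), 'R': array([[-0.02117459, -0.99969837,  0.01244186],
       [-0.98095718,  0.01837123, -0.19335331],
       [ 0.19306641, -0.01629911, -0.9810503 ]]), 't': array([0.00767374, 0.55395395, 1.04907128])}
side {'K': array([[449.21271032,   0.        , 320.99825675],
       [  0.        , 449.21271032, 240.11631002],
       [  0.        ,   0.        ,   1.        ]]), 'R': array([[ 0.91777319, -0.39682261,  0.0149727 ],
       [-0.28470459, -0.68381481, -0.67181888],
       [ 0.27683147,  0.61231456, -0.74056412]]), 't': array([-0.52960399,  0.17753935,  0.90731861])}
```

View pics/top0.png

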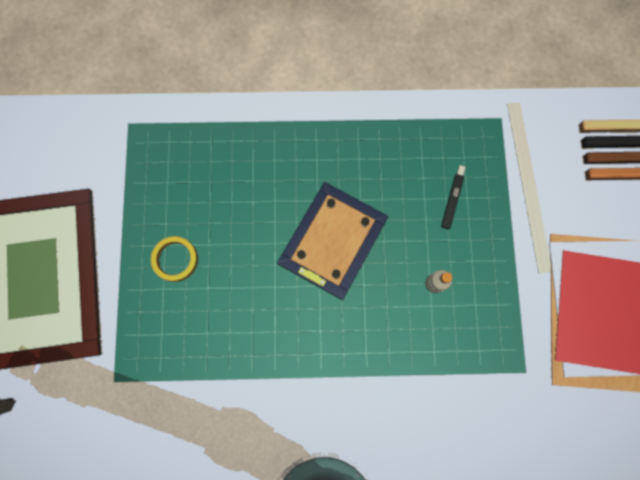

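View pics/side0.png

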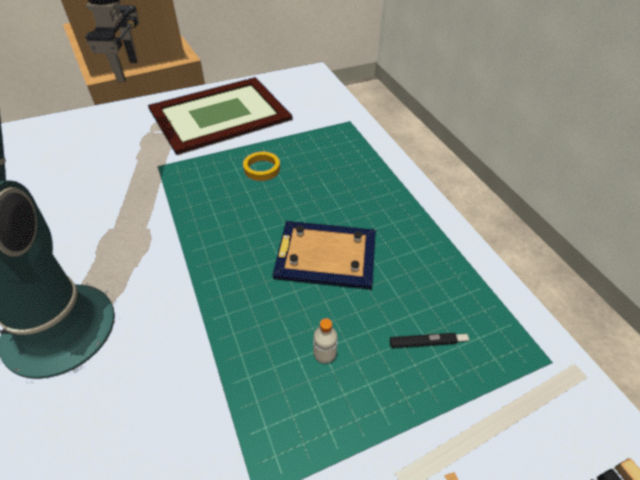

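The top view shows the hanger at (312,276), so the frame's top points down-left and its left is image right. That gives TL (336,274), TR (301,254), BR (331,204) and BL (365,222). The bottle is at (438,282), the tape at (174,258) and the knife at (453,197).

```bash
cat > meas.py <<'E'
import numpy as np,cv2
from workcell import vision
def ray(n,uv):
    m=vision.camera_model(n); R,t=m["R"],m["t"]
    d=R.T@np.linalg.solve(m["K"],[*uv,1.]); return -R.T@t,d
def plane(n,uv,z):
    c,d=ray(n,uv); return c+d*(z-c[2])/d[2]
def tri(r1,r2):
    (a,u),(b,v)=r1,r2; s=np.linalg.lstsq(np.c_[u,-v],b-a,rcond=None)[0]
    p,q=a+u*s[0],b+v*s[1]; return (p+q)/2,np.linalg.norm(p-q)
def frame_masks(p):
    h=cv2.cvtColor(p,cv2.COLOR_RGB2HSV)
    blue=cv2.inRange(h,(108,60,20),(130,255,120))
    return h,blue
def pins(p,roi):
    """dark blobs within the brown board"""
    x0,y0,x1,y1=roi; s=4
    c=cv2.resize(p[y0:y1,x0:x1],None,fx=s,fy=s,interpolation=cv2.INTER_CUBIC)
    h=cv2.cvtColor(c,cv2.COLOR_RGB2HSV)
    b=cv2.inRange(h,(5,70,110),(25,255,255))
    k=max(cv2.findContours(b,cv2.RETR_EXTERNAL,cv2.CHAIN_APPROX_NONE)[0],key=cv2.contourArea)
    hull=cv2.convexHull(k); m=np.zeros_like(b); cv2.fillConvexPoly(m,hull,255)
    dark=cv2.bitwise_and(m,cv2.inRange(h[:,:,2],0,75))
    n,_,st,ce=cv2.connectedComponentsWithStats(dark)
    f=lambda q:(np.asarray(q)+.5)/s-.5+[x0,y0]
    return [(f(ce[i]),st[i,4]/s/s,st[i,2]/s,st[i,3]/s) for i in range(1,n) if st[i,4]>300], f(cv2.boxPoints(cv2.minAreaRect(k)))
E
python3 - <<'E'
import numpy as np
from meas import *
np.set_printoptions(precision=4,suppress=True)
for n,roi in(("top",(270,175,395,305)),("side",(265,215,385,295))):
    p=np.load(f"pics/{n}0.npz")["p"]; P,box=pins(p,roi)
    print(n)
    for q in P: print(q, plane(n,q[0],.04))
    b=np.array([plane(n,c,.019) for c in box]);print("board",b[:,:2].mean(0),[np.linalg.norm(b[i]-b[i-1]) for i in range(4)])
    x0,y0,x1,y1=roi
    cv2.imwrite(f"pics/{n}c.png",cv2.resize(p[y0:y1,x0:x1,::-1],None,fx=3,fy=3,interpolation=cv2.INTER_CUBIC))
print("bottle",plane("top",(440,290),.003),"tape",plane("top",(174,260),.02))
a=[cv2.imread(f"pics/{n}c.png") for n in("top","side")]
H=max(i.shape[0] for i in a); cv2.imwrite("pics/crops.png",np.hstack([cv2.copyMakeBorder(i,0,H-i.shape[0],0,0,0) for i in a]))
E
```

```text
top
(array([330.5823, 202.5667]), np.float64(36.1875), np.float64(6.25), np.float64(7.0)) [ 0.654  -0.0271  0.04  ]
(array([364.8185, 221.194 ]), np.float64(34.875), np.float64(6.5), np.float64(7.0)) [ 0.6094 -0.1027  0.04  ]
(array([300.9213, 254.1213]), np.float64(34.0625), np.float64(6.5), np.float64(6.75)) [0.5372 0.0413 0.04  ]
(array([335.7323, 273.5004]), np.float64(35.25), np.float64(6.5), np.float64(7.0)) [ 0.4926 -0.0344  0.04  ]
board [ 0.5747 -0.0304] [np.float64(0.12424246682462967), np.float64(0.17730382793613178), np.float64(0.12768117868373952), np.float64(0.17560748581111854)]
side
(array([299.5904, 229.8812]), np.float64(20.3125), np.float64(7.75), np.float64(4.0)) [0.536 0.032 0.04 ]
(array([289.2075, 232.6385]), np.float64(19.6875), np.float64(7.25), np.float64(6.75)) [0.5106 0.0331 0.04  ]
(array([357.3743, 235.5872]), np.float64(23.5625), np.float64(8.25), np.float64(4.5)) [ 0.6523 -0.036   0.04  ]
(array([293.4424, 257.8691]), np.float64(34.5625), np.float64(6.75), np.float64(6.5)) [ 0.4923 -0.0418  0.04  ]
(array([282.8037, 259.973 ]), np.float64(29.8125), np.float64(6.75), np.float64(10.0)) [ 0.4686 -0.0384  0.04  ]
(array([354.6754, 264.2688]), np.float64(35.0), np.float64(6.75), np.float64(6.5)) [ 0.6088 -0.1101  0.04  ]
board [ 0.5655 -0.0289] [np.float64(0.190140529298941), np.float64(0.1276322300663281), np.float64(0.20647309840184921), np.float64(0.12521664275491814)]
bottle [ 0.4556 -0.2705  0.003 ] tape [0.5328 0.3255 0.02  ]
```

View pics/crops.png

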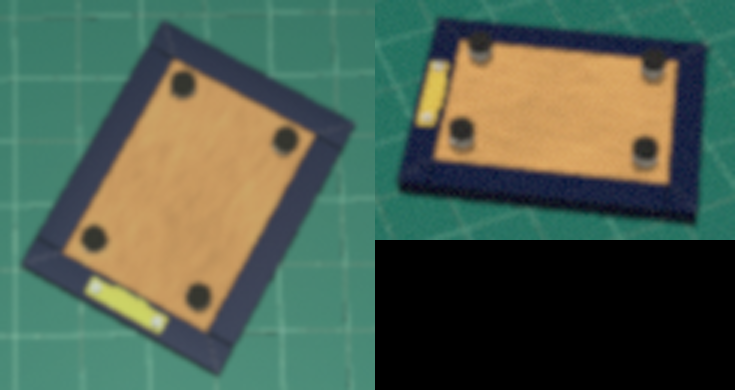

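```bash
python3 -m jog '[{"xyz":[-3.9,0,-3.8],"twist":0,"claw":0},{"xyz":[-3.9,0,-3.8],"twist":0,"claw":0},{"xyz":[-3.9,0,-3.8],"twist":0,"claw":0},{"xyz":[-3.9,0,-3.8],"twist":0,"claw":0},{"xyz":[-3.9,0,-3.8],"twist":0,"claw":0},{"xyz":[-3.9,0,-3.8],"twist":0,"claw":0},{"xyz":[-3.9,0,-3.8],"twist":0,"claw":0},{"xyz":[-3.9,0,-3.8],"twist":0,"claw":0},{"xyz":[-3.9,0,-3.8],"twist":0,"claw":0},{"xyz":[-3.9,0,-3.8],"twist":0,"claw":0},{"xyz":[-3.9,0,-3.8],"twist":0,"claw":0}]' 10
cat > go.py <<'E'
import sys,numpy as np
from workcell import env
from scipy.spatial.transform import Rotation as Ro
np.set_printoptions(precision=4,suppress=True)
P=dict(tl=(.493,-.0362),br=(.6542,-.0292),tr=(.5372,.0395),bl=(.610,-.1047))
s=env.read_state(); R=Ro.from_euler("xyz",s["tcp_rot"],degrees=True).as_matrix()
print(s["time_s"],s["tool_pos"],"tip z",s["tool_pos"][2]-.019,s["tcp_rot"],s["contact_force"],s["gripper_width"])
d=np.array([*P[sys.argv[1]],float(sys.argv[2])+.019])-s["tool_pos"]
print("cm",R.T@d*100)
E
python3 go.py tl .07
```

```text
time_s: 1.48
tool_pos: [0.4756, 0.0109, 0.2305]
tcp_rot: [-89.9, 0.2, 65.8]
contact_force: [-0.3, -0.0, -0.3]
gripper_width: 0.0003
1.475 [0.4756 0.0109 0.2305] tip z 0.21153713771775393 [-89.9127   0.2069  65.7572] [-0.265  -0.0418 -0.2677] 0.0002609770057644121
cm [-3.5314 14.1612 -3.545 ]
```

```bash
python3 -m jog '[{"xyz":[-1.8,3,-1.8],"twist":0,"claw":0},{"xyz":[-1.8,4,-1.8],"twist":0,"claw":0},{"xyz":[0,4,0],"twist":0,"claw":0},{"xyz":[0,3,0],"twist":0,"claw":0},{"xyz":[0,0,0],"twist":0,"claw":0}]'
python3 go.py tl .06; python3 - <<'E'
from workcell import vision
import cv2,numpy as np
o=[]
for n,(x0,y0,x1,y1) in(("top",(260,165,400,305)),("side",(225,165,395,305))):
    p,d=vision.camera(n); o.append(cv2.resize(p[y0:y1,x0:x1,::-1],None,fx=2.5,fy=2.5,interpolation=cv2.INTER_CUBIC))
cv2.imwrite("pics/c1.png",np.hstack(o))
E
```

```text
time_s: 2.1
tool_pos: [0.495, -0.0444, 0.0871]
tcp_rot: [-90.1, 0.2, 65.2]
contact_force: [0.9, -0.2, 0.2]
gripper_width: 0.0008
2.1 [ 0.495  -0.0444  0.0871] tip z 0.0681059846859125 [-90.0646   0.24    65.2175] [ 0.8638 -0.1555  0.2186] 0.0007916479541844174
cm [0.6658 0.8072 0.5238]
```

View pics/c1.png

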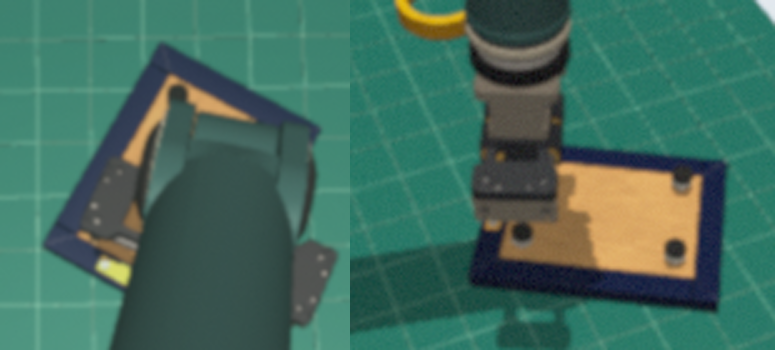

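```bash
python3 -m jog '[{"xyz":[0.65,0.4,0.5],"twist":0,"claw":0},{"xyz":[0,0,0],"twist":0,"claw":0}]'
python3 go.py tl .048; python3 - <<'E'
from workcell import vision,env
import cv2,numpy as np
t=env.read_state()["tool_pos"]
m=vision.camera_model("side"); p,d=vision.camera("side"); p=p.copy()
def pr(X): q=m["K"]@(m["R"]@X+m["t"]); return q[:2]/q[2]
x0,y0,x1,y1=235,125,395,295
o=cv2.resize(p[y0:y1,x0:x1,::-1],None,fx=3.5,fy=3.5,interpolation=cv2.INTER_CUBIC)
for X,c in((t-[0,0,.019],(0,0,255)),(t,(0,255,255)),(t+[0,0,.069],(255,0,255)),(np.array([.493,-.0362,.037]),(255,255,0))):
    q=pr(X); print(q); cv2.circle(o,tuple(int(v) for v in (q-[x0,y0])*3.5),3,c,-1)
cv2.imwrite("pics/c2.png",o)
E
```

```text
time_s: 2.45
tool_pos: [0.4966, -0.0351, 0.0874]
tcp_rot: [-90.5, -0.0, 65.3]
contact_force: [0.3, 0.2, 0.4]
gripper_width: 0.0008
2.45 [ 0.4966 -0.0351  0.0874] tip z 0.068420796306783 [-90.5127  -0.0391  65.2851] [0.2568 0.2054 0.3641] 0.0008053977306278277
cm [-0.2469  2.0393  0.2998]
[293.80295536 246.68733179]
[293.53706322 240.80169477]
[292.5021069  217.89249109]
[292.88474954 256.86833312]
```

View pics/c2.png

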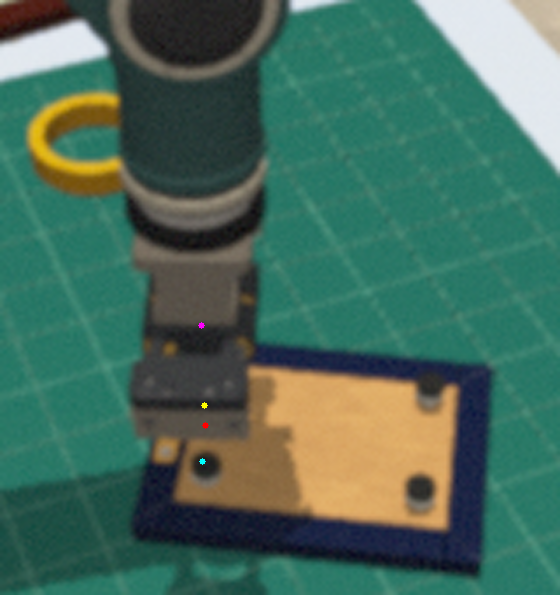

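The side view shows the gripper body hiding the fingers. The projected TL target (cyan, 202,461) sits on the TL head (206,465), so the aim is good to about 2 mm.

```bash
python3 -m jog '[{"xyz":[-0.2,0.9,0.25],"twist":0,"claw":0},{"xyz":[0,0.7,0],"twist":0,"claw":0},{"xyz":[0,0,0],"twist":0,"claw":0},{"xyz":[0,0,0],"twist":0,"claw":0}]'
python3 go.py tl .042
```

```text
time_s: 3.0
tool_pos: [0.4941, -0.0365, 0.0712]
tcp_rot: [-90.6, -0.1, 65.3]
contact_force: [-0.8, 0.4, -0.3]
gripper_width: 0.0006
3.0 [ 0.4941 -0.0365  0.0712] tip z 0.0521509468586934 [-90.6173  -0.0772  65.2607] [-0.793   0.3768 -0.2917] 0.0006192178695325512
cm [-0.0227  1.0138  0.1233]
```

```bash
python3 -m jog '[{"xyz":[0,0.5,0.05],"twist":0,"claw":0},{"xyz":[0,0.4,0.0],"twist":0,"claw":0},{"xyz":[0,0.1,0],"twist":0,"claw":0},{"xyz":[0,0.1,0],"twist":0,"claw":0},{"xyz":[0,0.1,0],"twist":0,"claw":0},{"xyz":[0,0.1,0],"twist":0,"claw":0}]'
python3 go.py tl .031
```

```text
time_s: 3.75
tool_pos: [0.4939, -0.0364, 0.0576]
tcp_rot: [-90.6, -0.1, 65.3]
contact_force: [-0.7, 0.6, 2.2]
gripper_width: 0.0007
3.75 [ 0.4939 -0.0364  0.0576] tip z 0.038551820392473 [-90.6226  -0.0869  65.2538] [-0.7481  0.5775  2.209 ] 0.0006926184343611865
cm [-0.0246  0.7541  0.0996]
```

```bash
python3 -m jog '[{"xyz":[0,0.1,0],"twist":0,"claw":0},{"xyz":[0,0.1,0],"twist":0,"claw":0},{"xyz":[0,0.1,0],"twist":0,"claw":0},{"xyz":[0,0.1,0],"twist":0,"claw":0},{"xyz":[0,0.1,0],"twist":0,"claw":0},{"xyz":[0,0.1,0],"twist":0,"claw":0}]'
python3 go.py tl .031
```

```text
time_s: 4.5
tool_pos: [0.494, -0.0364, 0.0514]
tcp_rot: [-90.6, -0.1, 65.3]
contact_force: [-0.2, 0.3, 1.7]
gripper_width: 0.0004
4.5 [ 0.494  -0.0364  0.0514] tip z 0.03236989789155989 [-90.6218  -0.0949  65.2521] [-0.2205  0.2891  1.6689] 0.0004059639282675424
cm [-0.0234  0.1359  0.0978]
```

```bash
python3 -m jog '[{"xyz":[0,0.1,0],"twist":0,"claw":0},{"xyz":[0,0.1,0],"twist":0,"claw":0},{"xyz":[0,0.05,0],"twist":0,"claw":0}]'; python3 -m jog '[{"xyz":[0,0.05,0],"twist":0,"claw":0}]';python3 -m jog '[{"xyz":[0,0.05,0],"twist":0,"claw":0}]'
```

```text
time_s: 4.88
tool_pos: [0.494, -0.0364, 0.0488]
tcp_rot: [-90.6, -0.1, 65.2]
contact_force: [-1.5, 0.3, 5.7]
gripper_width: 0.0007
time_s: 5.0
tool_pos: [0.494, -0.0364, 0.0484]
tcp_rot: [-90.6, -0.1, 65.2]
contact_force: [-1.6, -0.3, 4.9]
gripper_width: 0.0007
time_s: 5.12
tool_pos: [0.494, -0.0364, 0.0482]
tcp_rot: [-90.6, -0.1, 65.2]
contact_force: [-2.6, -0.1, 6.4]
gripper_width: 0.0003
```

```bash
python3 -m jog '[{"xyz":[0,-0.3,0],"twist":0,"claw":0},{"xyz":[0,-1.2,0],"twist":0,"claw":0},{"xyz":[0,-1.5,0],"twist":0,"claw":0},{"xyz":[0,0,0],"twist":0,"claw":0}]';python3 go.py br .055
```

```text
time_s: 5.62
tool_pos: [0.4943, -0.0364, 0.0803]
tcp_rot: [-90.7, -0.1, 65.2]
contact_force: [-0.1, -0.2, 0.1]
gripper_width: 0.0004
5.625 [ 0.4943 -0.0364  0.0803] tip z 0.061299985092988646 [-90.6978  -0.1371  65.2424] [-0.074  -0.1768  0.1401] 0.0003713668680253976
cm [  7.3482   0.8206 -14.2047]
```

```bash
python3 -m jog '[{"xyz":[1.2,0,-2.4],"twist":0,"claw":0},{"xyz":[1.8,0,-3.5],"twist":0,"claw":0},{"xyz":[1.8,0,-3.5],"twist":0,"claw":0},{"xyz":[1.5,0,-2.8],"twist":0,"claw":0},{"xyz":[0.6,0,-1.1],"twist":0,"claw":0},{"xyz":[0,0,0],"twist":0,"claw":0},{"xyz":[0,0,0],"twist":0,"claw":0}]';python3 go.py br .045
```

```text
time_s: 6.5
tool_pos: [0.645, -0.0287, 0.0817]
tcp_rot: [-90.5, -0.1, 65.3]
contact_force: [0.7, -0.3, 0.5]
gripper_width: 0.0005
6.5 [ 0.645  -0.0287  0.0817] tip z 0.0627322571654626 [-90.5234  -0.1002  65.2626] [ 0.6989 -0.2587  0.4942] 0.0004786754599108002
cm [ 0.3393  1.7815 -0.8373]
```

```bash
python3 -m jog '[{"xyz":[0.34,0.3,-0.8],"twist":0,"claw":0},{"xyz":[0,0.8,0],"twist":0,"claw":0},{"xyz":[0,0.6,0],"twist":0,"claw":0},{"xyz":[0,0,0],"twist":0,"claw":0},{"xyz":[0,0,0],"twist":0,"claw":0}]';python3 go.py br .042
```

```text
time_s: 7.12
tool_pos: [0.6522, -0.0293, 0.0634]
tcp_rot: [-90.4, -0.1, 65.2]
contact_force: [0.0, -0.0, 0.3]
gripper_width: 0.0006
7.125 [ 0.6522 -0.0293  0.0634] tip z 0.04439173267953943 [-90.4048  -0.0655  65.2144] [ 0.017  -0.0186  0.2546] 0.0005978917726137437
cm [ 0.0957  0.2405 -0.171 ]
```

```bash
python3 -m jog '[{"xyz":[0.1,0,-0.15],"twist":0,"claw":0},{"xyz":[0,0.1,0],"twist":0,"claw":0},{"xyz":[0,0.1,0],"twist":0,"claw":0},{"xyz":[0,0.1,0],"twist":0,"claw":0},{"xyz":[0,0.1,0],"twist":0,"claw":0},{"xyz":[0,0.1,0],"twist":0,"claw":0},{"xyz":[0,0.1,0],"twist":0,"claw":0},{"xyz":[0,0.1,0],"twist":0,"claw":0}]';python3 go.py br .031
```

```text
time_s: 8.12
tool_pos: [0.6546, -0.029, 0.0571]
tcp_rot: [-90.5, -0.1, 65.2]
contact_force: [-0.7, 0.8, 2.6]
gripper_width: 0.0004
8.125 [ 0.6546 -0.029   0.0571] tip z 0.03806561385675873 [-90.4529  -0.1039  65.219 ] [-0.6828  0.755   2.5662] 0.0003857480870813052
cm [-0.0332  0.7063  0.0304]
```

```bash
python3 -m jog '[{"xyz":[0,0.1,0],"twist":0,"claw":0},{"xyz":[0,0.1,0],"twist":0,"claw":0},{"xyz":[0,0.1,0],"twist":0,"claw":0},{"xyz":[0,0.1,0],"twist":0,"claw":0},{"xyz":[0,0.1,0],"twist":0,"claw":0},{"xyz":[0,0.1,0],"twist":0,"claw":0},{"xyz":[0,0.1,0],"twist":0,"claw":0}]'; python3 -m jog '[{"xyz":[0,0.1,0],"twist":0,"claw":0}]'; python3 -m jog '[{"xyz":[0,0.05,0],"twist":0,"claw":0}]'
```

```text
time_s: 9.0
tool_pos: [0.6546, -0.029, 0.0496]
tcp_rot: [-90.4, -0.1, 65.2]
contact_force: [-1.0, -1.1, 2.5]
gripper_width: 0.0004
time_s: 9.12
tool_pos: [0.6546, -0.029, 0.0488]
tcp_rot: [-90.4, -0.1, 65.2]
contact_force: [-1.3, -0.1, 5.4]
gripper_width: 0.0005
time_s: 9.25
tool_pos: [0.6546, -0.029, 0.0485]
tcp_rot: [-90.4, -0.1, 65.2]
contact_force: [-2.2, -0.2, 5.8]
gripper_width: 0.0006
```

```bash
python3 -m jog '[{"xyz":[0,0.05,0],"twist":0,"claw":0}]'; python3 -m jog '[{"xyz":[0,-0.3,0],"twist":0,"claw":0},{"xyz":[0,-1.2,0],"twist":0,"claw":0},{"xyz":[0,-1.2,0],"twist":0,"claw":0},{"xyz":[0,0,0],"twist":0,"claw":0}]';python3 go.py tr .055
```

```text
time_s: 9.38
tool_pos: [0.6546, -0.029, 0.0485]
tcp_rot: [-90.4, -0.1, 65.2]
contact_force: [-2.0, 0.7, 6.4]
gripper_width: 0.0003
time_s: 9.88
tool_pos: [0.6549, -0.0291, 0.0772]
tcp_rot: [-90.5, -0.1, 65.2]
contact_force: [0.0, 0.1, 1.0]
gripper_width: 0.0003
9.875 [ 0.6549 -0.0291  0.0772] tip z 0.058221301814413026 [-90.5092  -0.137   65.2147] [0.0215 0.0529 1.0256] 0.00028005180379899006
cm [ 1.2906  0.2046 13.5665]
```

```bash
python3 -m jog '[{"xyz":[0.3,0,2.3],"twist":0,"claw":0},{"xyz":[0.3,0,3.6],"twist":0,"claw":0},{"xyz":[0.3,0,3.6],"twist":0,"claw":0},{"xyz":[0.3,0,2.8],"twist":0,"claw":0},{"xyz":[0.05,0,1.0],"twist":0,"claw":0},{"xyz":[0,0,0],"twist":0,"claw":0},{"xyz":[0,0,0],"twist":0,"claw":0}]';python3 go.py tr .045
```

```text
time_s: 10.75
tool_pos: [0.5383, 0.0385, 0.0764]
tcp_rot: [-90.7, -0.2, 65.1]
contact_force: [-0.4, 0.1, 0.5]
gripper_width: 0.0005
10.75 [0.5383 0.0385 0.0764] tip z 0.05740923069977591 [-90.7353  -0.1811  65.1425] [-0.3525  0.1439  0.4596] 0.00046048080304031413
cm [0.0379 1.2391 0.156 ]
```

```bash
python3 -m jog '[{"xyz":[0.03,0.7,0.13],"twist":0,"claw":0},{"xyz":[0,0.6,0],"twist":0,"claw":0},{"xyz":[0,0,0],"twist":0,"claw":0},{"xyz":[0,0.1,0],"twist":0,"claw":0},{"xyz":[0,0.1,0],"twist":0,"claw":0},{"xyz":[0,0.1,0],"twist":0,"claw":0},{"xyz":[0,0.1,0],"twist":0,"claw":0},{"xyz":[0,0.1,0],"twist":0,"claw":0},{"xyz":[0,0.1,0],"twist":0,"claw":0}]';python3 go.py tr .031
```

```text
time_s: 11.88
tool_pos: [0.5389, 0.0376, 0.0562]
tcp_rot: [-90.8, -0.2, 65.0]
contact_force: [-0.3, 0.1, 1.5]
gripper_width: 0.0005
11.875 [0.5389 0.0376 0.0562] tip z 0.037179068034454366 [-90.7784  -0.1533  65.0041] [-0.3474  0.1176  1.5066] 0.00047925073243941556
cm [0.0981 0.615  0.2383]
```

```bash
python3 -m jog '[{"xyz":[0,0.1,0],"twist":0,"claw":0},{"xyz":[0,0.1,0],"twist":0,"claw":0},{"xyz":[0,0.1,0],"twist":0,"claw":0},{"xyz":[0,0.1,0],"twist":0,"claw":0},{"xyz":[0,0.1,0],"twist":0,"claw":0},{"xyz":[0,0.1,0],"twist":0,"claw":0},{"xyz":[0,0.1,0],"twist":0,"claw":0}]'; python3 -m jog '[{"xyz":[0,0.05,0],"twist":0,"claw":0}]'; python3 -m jog '[{"xyz":[0,0.05,0],"twist":0,"claw":0}]'
```

```text
time_s: 12.75
tool_pos: [0.5389, 0.0376, 0.0488]
tcp_rot: [-90.8, -0.2, 65.0]
contact_force: [-1.4, -1.1, 4.9]
gripper_width: 0.0005
time_s: 12.88
tool_pos: [0.5389, 0.0376, 0.0485]
tcp_rot: [-90.8, -0.2, 65.0]
contact_force: [-1.8, -0.4, 6.0]
gripper_width: 0.0005
time_s: 13.0
tool_pos: [0.5389, 0.0376, 0.0483]
tcp_rot: [-90.8, -0.2, 65.0]
contact_force: [-2.5, -0.3, 6.4]
gripper_width: 0.0004
```

```bash
python3 -m jog '[{"xyz":[0,-0.3,0],"twist":0,"claw":0},{"xyz":[0,-1.2,0],"twist":0,"claw":0},{"xyz":[0,-1.2,0],"twist":0,"claw":0},{"xyz":[0,0,0],"twist":0,"claw":0}]';python3 go.py bl .055
```

```text
time_s: 13.5
tool_pos: [0.5393, 0.0378, 0.0772]
tcp_rot: [-90.8, -0.2, 65.0]
contact_force: [-0.3, 0.1, -0.2]
gripper_width: 0.0005
13.5 [0.5393 0.0378 0.0772] tip z 0.05817327180965176 [-90.8479  -0.212   65.0024] [-0.3243  0.118  -0.2414] 0.0005172512300267424
cm [ -9.9283   0.4645 -12.4209]
```

```bash
python3 -m jog '[{"xyz":[-1.6,0,-2.0],"twist":0,"claw":0},{"xyz":[-2.4,0,-3.1],"twist":0,"claw":0},{"xyz":[-2.4,0,-3.1],"twist":0,"claw":0},{"xyz":[-2.1,0,-2.5],"twist":0,"claw":0},{"xyz":[-0.9,0,-1.2],"twist":0,"claw":0},{"xyz":[0,0,0],"twist":0,"claw":0},{"xyz":[0,0,0],"twist":0,"claw":0}]';python3 go.py bl .045
```

```text
time_s: 14.38
tool_pos: [0.6087, -0.0973, 0.0781]
tcp_rot: [-90.7, -0.3, 65.3]
contact_force: [-0.2, -0.2, -0.2]
gripper_width: 0.0003
14.375 [ 0.6087 -0.0973  0.0781] tip z 0.05912324927664356 [-90.7349  -0.3125  65.3172] [-0.2473 -0.2105 -0.2268] 0.0003050895654864072
cm [-0.6321  1.4142 -0.4065]
```

```bash
python3 -m jog '[{"xyz":[-0.6,0.3,-0.4],"twist":0,"claw":0},{"xyz":[0,0.6,0],"twist":0,"claw":0},{"xyz":[0,0.4,0],"twist":0,"claw":0},{"xyz":[0,0,0],"twist":0,"claw":0}]';python3 go.py bl .042
```

```text
time_s: 14.88
tool_pos: [0.6093, -0.1014, 0.0639]
tcp_rot: [-90.6, -0.4, 65.5]
contact_force: [0.2, -0.2, -0.3]
gripper_width: 0.0004
14.875 [ 0.6093 -0.1014  0.0639] tip z 0.044871722734196234 [-90.6235  -0.3594  65.5487] [ 0.2033 -0.2257 -0.328 ] 0.00035901414819838016
cm [-0.2737  0.2876 -0.1977]
```

```bash
python3 -m jog '[{"xyz":[-0.25,0,-0.2],"twist":0,"claw":0},{"xyz":[0,0.1,0],"twist":0,"claw":0},{"xyz":[0,0.1,0],"twist":0,"claw":0},{"xyz":[0,0.1,0],"twist":0,"claw":0},{"xyz":[0,0.1,0],"twist":0,"claw":0},{"xyz":[0,0.1,0],"twist":0,"claw":0},{"xyz":[0,0.1,0],"twist":0,"claw":0}]';python3 go.py bl .031;  python3 -m jog '[{"xyz":[0,0.1,0],"twist":0,"claw":0},{"xyz":[0,0.1,0],"twist":0,"claw":0},{"xyz":[0,0.1,0],"twist":0,"claw":0},{"xyz":[0,0.1,0],"twist":0,"claw":0}]'
```

```text
time_s: 15.75
tool_pos: [0.6105, -0.1047, 0.058]
tcp_rot: [-90.7, -0.4, 65.6]
contact_force: [-0.2, 0.3, 1.1]
gripper_width: 0.0003
15.75 [ 0.6105 -0.1047  0.058 ] tip z 0.03903768799828229 [-90.6539  -0.3764  65.5551] [-0.1556  0.3462  1.1445] 0.0002744184658127637
cm [-0.0296  0.803   0.053 ]
time_s: 16.25
tool_pos: [0.6105, -0.1047, 0.0541]
tcp_rot: [-90.7, -0.4, 65.6]
contact_force: [-0.7, -0.2, 2.4]
gripper_width: 0.0002
```

```bash
python3 -m jog '[{"xyz":[0,0.1,0],"twist":0,"claw":0},{"xyz":[0,0.1,0],"twist":0,"claw":0},{"xyz":[0,0.1,0],"twist":0,"claw":0},{"xyz":[0,0.1,0],"twist":0,"claw":0},{"xyz":[0,0.1,0],"twist":0,"claw":0}]'; python3 -m jog '[{"xyz":[0,0.05,0],"twist":0,"claw":0}]'; python3 -m jog '[{"xyz":[0,0.05,0],"twist":0,"claw":0}]'
```

```text
time_s: 16.88
tool_pos: [0.6105, -0.1047, 0.0488]
tcp_rot: [-90.6, -0.4, 65.6]
contact_force: [-1.9, 0.3, 4.9]
gripper_width: 0.0006
time_s: 17.0
tool_pos: [0.6105, -0.1047, 0.0486]
tcp_rot: [-90.6, -0.4, 65.6]
contact_force: [-1.9, 0.2, 6.0]
gripper_width: 0.0003
time_s: 17.12
tool_pos: [0.6106, -0.1047, 0.0484]
tcp_rot: [-90.6, -0.4, 65.6]
contact_force: [-1.8, -0.3, 5.0]
gripper_width: 0.0006
```

```bash
python3 -m jog '[{"xyz":[0,0.1,0],"twist":0,"claw":0}]'; python3 -m jog '[{"xyz":[0,-0.3,0],"twist":0,"claw":0},{"xyz":[0,-1.2,0],"twist":0,"claw":0},{"xyz":[0,-3,0],"twist":0,"claw":0},{"xyz":[0,-5,0],"twist":0,"claw":0},{"xyz":[4,-4,0],"twist":0,"claw":0},{"xyz":[6,0,0],"twist":0,"claw":0},{"xyz":[6,0,0],"twist":0,"claw":0},{"xyz":[6,0,0],"twist":0,"claw":0},{"xyz":[6,0,0],"twist":0,"claw":0},{"xyz":[6,0,0],"twist":0,"claw":0},{"xyz":[3,0,0],"twist":0,"claw":0},{"xyz":[0,0,0],"twist":0,"claw":0}]'
python3 - <<'E'
from meas import *
np.set_printoptions(precision=4,suppress=True)
o=[]
for n,r in(("top",(270,175,395,305)),("side",(265,215,385,295))):
    p,d=vision.camera(n); d0=np.load(f"pics/{n}0.npz")["d"]; p0=np.load(f"pics/{n}0.npz")["p"]
    if n=="top":
        for a in(p0,p):
            P,b=pins(a,r); print([q[0].round(1).tolist() for q in P])
        for q in P:
            u,v=q[0].round().astype(int); print(u,v,"depth change mm",1000*(np.median(d[v-1:v+2,u-1:u+2])-np.median(d0[v-1:v+2,u-1:u+2])))
    x0,y0,x1,y1=r; o.append([cv2.resize(a[y0:y1,x0:x1,::-1],(375,290),interpolation=cv2.INTER_CUBIC) for a in(p0,p)])
cv2.imwrite("pics/end.png",np.vstack([np.hstack(k) for k in o]))
E
```

```text
time_s: 17.25
tool_pos: [0.6106, -0.1047, 0.0479]
tcp_rot: [-90.6, -0.4, 65.5]
contact_force: [-2.1, 0.7, 7.5]
gripper_width: 0.0003
time_s: 18.75
tool_pos: [0.7689, 0.24, 0.1959]
tcp_rot: [-91.0, -0.6, 65.3]
contact_force: [0.8, -0.6, 0.2]
gripper_width: 0.0005
[[330.6, 202.6], [364.8, 221.2], [300.9, 254.1], [335.7, 273.5]]
[[330.5, 203.7], [364.4, 222.0], [301.0, 254.8], [335.6, 274.0]]
330 204 depth change mm 9.08947
364 222 depth change mm 6.7367554
301 255 depth change mm 10.584354
336 274 depth change mm 9.108424
```

View pics/end.png

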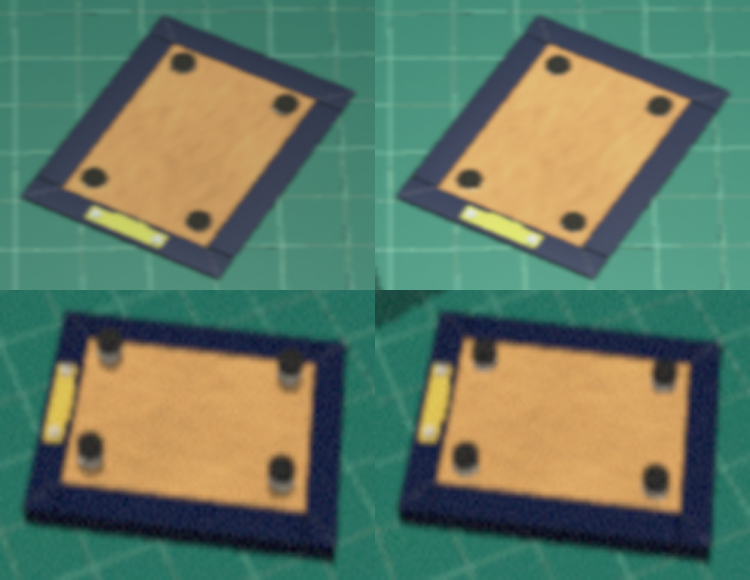

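Frame and hanger sit where they were and all heads are lower. The BL depth change (6.7 mm) is the least, so I'll average a few depth frames before handing in.

```bash
python3 - <<'E'
from meas import *
f=[vision.camera("top") for _ in range(12)]
d=np.mean([x[1] for x in f],0); m=vision.camera_model("top")
P,_=pins(f[0][0],(270,175,395,305))
def h(u,v): 
    z=np.median(d[v-1:v+2,u-1:u+2]); return (m["R"].T@(np.linalg.solve(m["K"],[u,v,1.])*z-m["t"]))[2]
for n,q in zip(("br","bl","tr","tl"),P):
    u,v=q[0].round().astype(int); c=np.mean([k[0] for k in P],0); b=(q[0]+.35*(c-q[0])).round().astype(int)
    print(n,"head z mm %.1f board %.1f"%(1000*h(u,v),1000*h(*b)))
E
```

```text
br head z mm 31.9 board 19.0
bl head z mm 30.8 board 19.6
tr head z mm 31.7 board 19.4
tl head z mm 30.8 board 19.6
```

All four heads measure 31 mm (±1), which is the height for fully home.

```bash
python3 -c "
from workcell import workorder;print(workorder.hand_in())"
```

```text
the job is handed in; nothing more can be done
None
```

I pressed the four pins home with the closed fingertips in the order asked (top-left, bottom-right, top-right, bottom-left) and handed the job in at about 19.5 s of the 51 s.

- **Press forces:** each pin slid at about 2 N, then the force rose at the stop. The highest reading was 6.4 N on the first three pins and 7.5 N on the last.
- **Head heights:** averaged depth frames put the head tops at 30.8 to 31.9 mm, against 31 mm for fully home. The board reads about 19 mm, as expected.
- **Frame:** in the before-and-after crops I saw no shift. In the last step the arm moved well clear, and I saw no sign that anything else was touched. The final crops do not show the tape, knife or bottle, so I did not check those by picture.
- **Checks that disagreed:**
  - A single-frame depth comparison gave only 6.7 mm of travel for bottom-left, against 9 to 10.6 mm for the others. The averaged height (30.8 mm) and the force rise both say it is home.
  - The top-right press landed about 2.5 mm off the head's centre, without visible effect.

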